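# Snap the green cap onto the soil sample jar

### The arm

A 6-joint arm with a two-finger parallel gripper is mounted at the origin on the work surface. World frame = base frame: x ahead of the robot, y to its left, z up, the work surface at z = 0. Lengths are in m, angles in rad, forces in N, time in s.
With the tool pointing down it reaches from about 0.375 to 0.9 m from the base axis. Payload 3.1 kg.
Tool frame: the origin (TCP) lies midway between the tips of the shut fingers; the grasp point (between the pads) lies 19 mm behind it; x points along the fingers, y is the direction in which the jaws open and shut, and the axes are right-handed (so a half turn about x gives the same grasp; the last joint's range is limited). The gripper opens to 87 mm and grips with 3 to 60 N. Pads are 19 mm wide; open, the fingers measure 117 mm over their backs; the gripper's body (75 mm by 190 mm) begins 51 mm behind the grasp point.
Start: joints at [1.018, 0.527, 1.433, -0, 1.181, -0.178], TCP at [0.228, 0.582, 0.187] pointing down, gripper open.
Joint ranges: [-3.08, 3.08], [-0.75, 2.2], [0.22, 2.44], [-1.43, 4.57], [0, 2.65], [-2.85, 2.85]. Speed limits (rad/s): [2.79, 2.79, 3.14, 3.14, 3.14, 3.14].

### API

Orientations are given as a unit quaternion [x, y, z, w].
In Python, from rig import get_obs, imaging, robot gives the robot as it stands.
- The arm moves only by the shell command python3 -m inch 'ROWS' [FORCE]. ROWS is JSON, a list of rows, each a list of 3 entries, a list of its own where there are three numbers: the finger opening in mm, from 0 to 87, then the shift along the tool's x, y, z in mm, then the turn, a rotation vector about the tool's x, y, z in degrees. In form: [[grip, [dx, dy, dz], [wx, wy, wz]], ...]. A call has 1 to 12 rows; each row shifts and turns the pose as measured when the row begins, along the tool's axes as they then stand; what a row does not reach is not made up. A row lasts 1/8 s, in which the tool goes at most 62.5 mm and 10.7 degrees, less where a joint would pass 70% of its speed; a pose out of reach is approached as far as the arm can. A call with a gripper value outside its range is refused whole. The fingers move at their own pace and stop on an object; FORCE is the grip in N (left out, the last holds). Time passes only in rows, so rows that do not move let the fingers close. It gives the time, the measured TCP pose, the force and the opening at its end, in the units of the state.
- get_obs(): the state, without advancing time (a new reading comes with each control period).
- imaging.camera(name): name is "scene" or "top" or "wrist"; returns the picture (480x640x3 uint8, red, green, blue); there is no depth.
- imaging.camera_params(name): a dict with "camera_matrix" (3x3 intrinsics, pixels), "k1" (the pictures are not rectified: a ray, as slopes to the right and down, at radius r is drawn at 1 + k1 r^2 times it, then the intrinsics apply), "xyz" and "rotation" of the camera in the world. Camera axes: x right, y down, z forward; pixel columns grow to the right and rows downward; lengths in m; the calibration is good to about 2 mm. A picture is of the moment at which its call begins: read the wrist's pose just before it. camera_params takes no time and is no camera call; for the wrist camera it gives the pose at the moment of the call.
- robot.hand_in(): hands the job in, once; it reports no verdict.
Trained networks look in the newest picture that a camera, given by its name, has taken for a name from the list of things; names that differ only in an ending like _2 or _b are one class to them, and where a whole thing is asked for, a point or a joint stands for the part that bears it (a point fixed in the world has none). Each returns a list of dicts, best first, with "confidence" (0 to 1); they miss things now and then, are a little off and sometimes report something else, mostly with a low value. They report only what shows in the picture. A call takes as long as a camera call. They do not tell look-alikes from the thing itself.
- imaging.cut_out(camera, target): "pixels" (480x640 bool, what is visible of it) and "box" ([centre column, centre row, width, height] in pixels, round what is visible of it).
- imaging.tip_of(camera, target): "pixel" ([column, row] in pixels: a listed point, or the origin of a listed thing).
The state is a dict: "time": time; "q": joint angles; "joint_velocities": joint speeds; "joint_torque": joint torques, N m; "position": TCP position; "tool_rot": TCP orientation; "ft_force": force on the tool from outside, world axes, zero at the start; "moment": the same for the moment, N m; "grip_width": finger opening in m.
Only numpy, scipy, OpenCV 4.12 (cv2) and the standard library are available. Lean on these libraries where they do the work, as an engineer would, in place of code of your own. Each camera call takes 0.05 s, during which the arm holds its last target. There are 200 camera calls.

### The job

Pick the green snap cap up off the table, set it level over the neck of the open white sample jar in its holder and press it down until it clicks, then keep pressing so that it is fully home and squeezes the rubber sealing ring. Finish while still pressing the cap firmly down with the gripper: do not let up. Leave the other caps and vessels where they are.

Things in the scene. Friction and masses are not known exactly. Their poses are not given: they have to be found in the camera images.
- green_cap: loose green plastic snap cap, a flat disc 56 mm in diameter, 15.5 mm tall, about 30 g, lying open side down on the table (right way up). Origin: centre of its underside; z up. Underside opening 39 mm in diameter with a lip 2.5 mm tall, wider hollow above, closed flat top. It may be gripped across its rim at any yaw and pushed down by the grip, or pressed on its top
- jar: white sample jar with a green band, fixed upright on a grey holder plate 150 x 130 x 22 mm (does not move). Origin: centre of its underside, on the table; z up. Jar body 70 mm in diameter up to 78 mm, shoulder in to 52 mm diameter at 90 mm; neck on the jar axis, 36 mm in diameter at 107 mm, tapering to a flat top 29 mm in diameter at 114.8 mm
- jar_seat (a point): point on the jar axis at the top of the unsqueezed sealing ring, 105 mm above the table and 9.8 mm below the neck's top; z up. The cap's underside comes down to this level when it has clicked on, and up to 2 mm lower as the ring is squeezed
- seal (a joint): black rubber sealing ring 52 mm in diameter round the foot of the neck, how far it is squeezed down: 0 free, 0.002 m fully squeezed (hard stop). Stiffness 5 N per mm, so a push of 5 N on the snapped cap reads 0.001
- orange_cap: same cap in orange, not wanted, lying on the table. Origin: centre of its underside
- white_cap: same cap in white, not wanted, lying on the table. Origin: centre of its underside
- bowl: white bowl, 120 mm across, 55 mm tall, bystander. Origin: centre of its underside
- beaker: clear plastic beaker 72 mm across, 90 mm tall, bystander. Origin: centre of its underside
- capped_jar: closed white jar with an orange cap, 68 mm across, 100 mm tall, bystander. Origin: centre of its underside
- pot: terracotta plant pot 90 mm across, 80 mm tall, bystander. Origin: centre of its underside
- bump_level (a point): point on the jar axis 4.6 mm above jar_seat, level with the tips of four sprung yellow bumps round the neck, sloped on top. The cap meets them with its underside about 3 mm above this point; resistance climbs to a peak of roughly 6 to 11 N near 1 mm above it, then falls away and turns into a pull (the click) from about 2 mm below it, as the bumps spring out over the cap's lip
Not all that is in view belongs to the job. What is meant by the green_cap is not yellow, and is the smaller of those in its own colour. Leave any pink look-alike of the jar alone.

How it is judged:
On the way, in this order (a step that is already met when the one before it is completed fails the run):
1. the green cap is lifted off the table in the fingers (height (world z) of green_cap above 0.03 m and contact force between the fingers and green_cap above 0.5 N), for 0.2 s.
2. the green cap has clicked on: level on the neck, its underside down to the sealing ring (z of green_cap in the frame of jar_seat below 0.0018 m and horizontal distance between green_cap and jar_seat below 0.004 m and angle between green_cap's own z axis and vertical below 0.08 rad), for 0.1 s.
At the end, for the whole second after the job is handed in: The green cap sits snapped on the jar neck, underside less than 0.5 mm above the free ring level, within 4 mm of the jar axis, tilt under 0.08 rad, at rest, with the fingers still on it (over 2 N) and keeping the sealing ring squeezed by more than 0.6 mm (about 3 N) through the last second (z of green_cap in the frame of jar_seat between -0.006 and 0.0005 m and horizontal distance between green_cap and jar_seat below 0.004 m and angle between green_cap's own z axis and vertical below 0.08 rad and value of joint seal above 0.0006 m and contact force between the fingers and green_cap above 2 N and linear speed of green_cap below 0.02 m/s); the arm keeps its last pose, push and grip.
It fails at once if another cap is moved more than 30 mm (distance of any of orange_cap, white_cap from where it was at the start of the episode above 0.03 m).
It fails at once if a vessel is moved more than 30 mm (distance of any of bowl, beaker, capped_jar, pot from where it was at the start of the episode above 0.03 m).
It also fails if it takes over 35 s, if anything falls off the work surface, if the arm or the gripper's body presses on something with over 40 N, if the wrist force passes 120 N, or if a joint passes its speed limit or range.

## Working session

There is one attempt and no reset: what is moved stays moved. The work goes in short steps, Python scripts to look and compute and a shell command to move; the robot and the scene stay as the last step left them, time stands still between calls to the robot, and variables do not carry over. Pictures are saved under pics/ and viewed, about 8 in all and at most 12, crops included, and the job is handed in when it is done.

```bash
mkdir -p pics
cat > h.py <<'E'
import numpy as np, cv2
from rig import get_obs, imaging, robot
def ray(cam,px,P=None):
    P=P or imaging.camera_params(cam)
    K=np.array(P["camera_matrix"]);k=float(P["k1"])
    u=cv2.undistortPoints(np.array([[px]],float),K,np.array([k,0,0,0.]))[0,0]
    R=np.array(P["rotation"]); 
    if R.shape!=(3,3):
        from scipy.spatial.transform import Rotation as S; R=S.from_quat(R).as_matrix()
    return np.array(P["xyz"]),R@np.array([u[0],u[1],1])
def onz(cam,px,z,P=None):
    o,d=ray(cam,px,P); return o+d*(z-o[2])/d[2]
E
python3 - <<'E'
from h import *
a=imaging.camera("scene");b=imaging.camera("top")
cv2.imwrite("pics/scene.png",a[...,::-1]);cv2.imwrite("pics/top.png",b[...,::-1])
for c in ("scene","top"):
    P=imaging.camera_params(c);print(c,np.round(P["xyz"],3))
    for t in("green_cap","jar","orange_cap","white_cap"):
        for r in imaging.cut_out(c,t)[:4]: print(t,round(r["confidence"],2),np.round(r["box"],1),onz(c,r["box"][:2],0.0155 if "cap" in t else .1).round(3))
    for t in("jar_seat","green_cap"):
        for r in imaging.tip_of(c,t)[:4]: print("tip",t,round(r["confidence"],2),np.round(r["pixel"],1),onz(c,r["pixel"],0.105 if t=="jar_seat" else 0).round(3))
s=get_obs();print(s["time"],s["position"],s["tool_rot"],s["ft_force"])
E
```

```text
scene [1.33  0.102 1.002]
green_cap 0.95 [251.9 275.   27.2  20.8] [ 0.589 -0.119  0.015]
green_cap 0.84 [203.8 273.6  21.5  24.7] [ 0.596 -0.225  0.016]
green_cap 0.66 [257.6 203.4  33.1  28.3] [ 0.37  -0.144  0.015]
jar 0.91 [202.4 177.7  68.9  64.5] [ 0.381 -0.266  0.1  ]
jar 0.65 [376.6 264.8  84.9  76.2] [0.602 0.147 0.1  ]
orange_cap 0.7 [295.1 236.6  24.1  21.8] [ 0.469 -0.039  0.015]
orange_cap 0.29 [452.5 338.2  38.7  56. ] [0.709 0.31  0.015]
white_cap 0.56 [228.1 235.   23.1  18.8] [ 0.479 -0.195  0.016]
tip jar_seat 0.75 [197.5 148. ] [ 0.282 -0.302  0.105]
tip jar_seat 0.56 [381.8 236.6] [0.529 0.155 0.105]
tip green_cap 0.93 [255.4 210.2] [ 0.379 -0.149  0.   ]
tip green_cap 0.73 [187.3 336.7] [ 0.748 -0.227  0.   ]
tip green_cap 0.57 [255.4 276.3] [ 0.58  -0.114  0.   ]
top [0.337 0.042 1.031]
green_cap 0.79 [441.  241.9  20.7  21.7] [ 0.583 -0.24   0.016]
green_cap 0.66 [401.  331.6  33.7  32.1] [ 0.364 -0.152  0.016]
jar 0.9 [278.  253.   78.6  74.4] [0.508 0.139 0.1  ]
jar 0.87 [465.1 367.6  69.   81.9] [ 0.297 -0.275  0.1  ]
orange_cap 0.91 [357.6 286.3  21.   26. ] [ 0.46  -0.046  0.016]
white_cap 0.74 [423.4 283.2  24.7  28.9] [ 0.48  -0.2    0.016]
tip jar_seat 0.94 [485.1 367. ] [ 0.302 -0.316  0.105]
tip jar_seat 0.71 [273.6 240.7] [0.534 0.151 0.105]
tip green_cap 0.96 [397.9 329.8] [ 0.368 -0.148  0.   ]
tip green_cap 0.9 [392.9 240.1] [ 0.582 -0.126  0.   ]
tip green_cap 0.81 [438.7 241.9] [ 0.587 -0.239  0.   ]
0.7 [0.228165   0.58183504 0.18737421] [ 0.13138954  0.69478748 -0.13138713  0.69479822] [-0.56200052 -0.68527565  0.5681328 ]
```

View pics/scene.png

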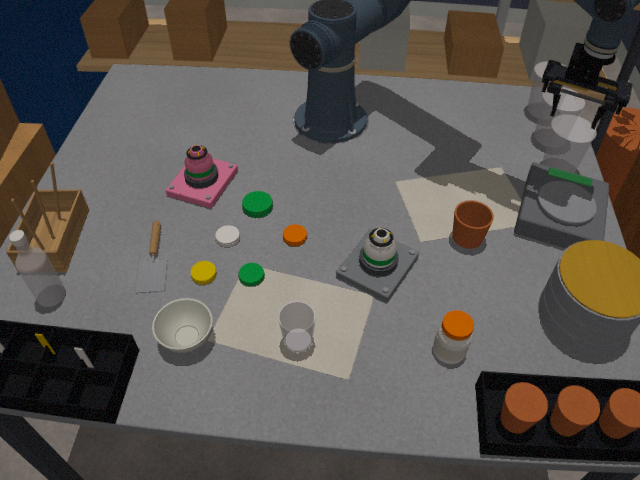

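View pics/top.png

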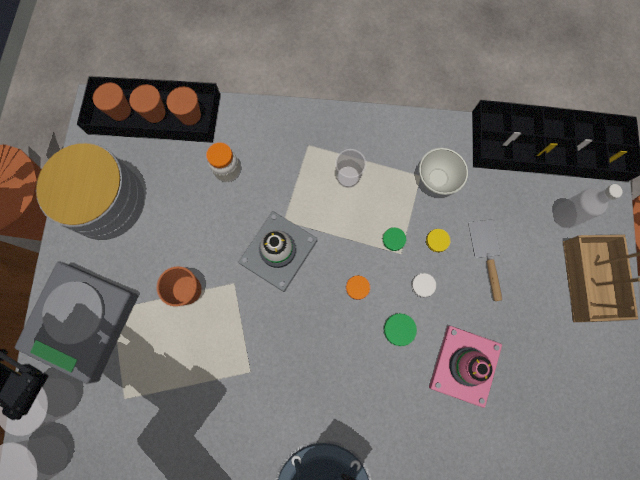

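The scene shows the small green cap at scene (252,275) / top (394,239), about (0.585,-0.122). There is a larger green disc at top (400,330). The jar is on the grey plate at top (277,246), with its seat at about (0.531,0.153). The pink jar is a decoy.

```bash
cat >> h.py <<'E'
from scipy.spatial.transform import Rotation as S
def go(t):
    s=get_obs();R=S.from_quat(s["tool_rot"])
    print("t",s["time"],"pos",np.round(s["position"],4),"grip",s["grip_width"],"F",np.round(s["ft_force"],1))
    print("axes x,y,z (columns)\n",R.as_matrix().round(3))
    print("shift mm",(R.inv().apply(np.array(t)-s["position"])*1000).round(1))
E
python3 -c "
from h import *
go([.585,-.122,.19])
for c,a,b in (('green',(251.9,275),(394.5,239.3)),('seat',(381.8,236.6),(273.6,240.7))):
  o1,d1=ray('scene',a);o2,d2=ray('top',b)
  d1/=np.linalg.norm(d1);d2/=np.linalg.norm(d2)
  l=np.linalg.lstsq(np.c_[d1,-d2],o2-o1,rcond=None)[0];print(c,o1+l[0]*d1,o2+l[1]*d2)
"
```

```text
t 0.7 pos [0.2282 0.5818 0.1874] grip 0.08747803967091407 F [-0.6 -0.7  0.6]
axes x,y,z (columns)
 [[ 0.     0.365  0.931]
 [ 0.     0.931 -0.365]
 [-1.     0.     0.   ]]
shift mm [  -2.6 -524.9  589.2]
green [ 0.58182449 -0.12114372  0.00621528] [ 0.58225146 -0.12849979  0.00754122]
seat [0.53265061 0.15480684 0.10890747] [0.53286927 0.15069348 0.10846768]
```

```bash
python3 -m inch '[[87,[-10,-40,45],[10,0,0]],[87,[0,-32,51],[10,0,0]],[87,[0,-22,56],[10,0,0]],[87,[0,-12,59],[10,0,0]],[87,[0,-2,60],[10,0,0]],[87,[0,9,59],[10,0,0]],[87,[0,19,57],[8.6,0,0]],[87,[0,27,54],[0,0,0]],[87,[0,27,54],[0,0,0]],[87,[0,27,54],[0,0,0]],[87,[0,27,54],[0,0,0]]]' 40
python3 -c "
from h import *
go([.582,-.124,.15])"
```

```text
time: 2.08
position: [0.5247, -0.0278, 0.2]
tool_rot: [0.513, 0.49, -0.503, 0.494]
ft_force: [1.0, 0.6, -0.1]
grip_width: 0.0872
t 2.075 pos [ 0.5247 -0.0278  0.2   ] grip 0.08715317987524394 F [ 1.   0.6 -0.1]
axes x,y,z (columns)
 [[ 0.014  0.999 -0.032]
 [ 0.006 -0.032 -0.999]
 [-1.     0.014 -0.007]]
shift mm [50.2 59.7 94.6]
```

```bash
python3 -m inch '[[87,[20,30,47],[0,-0.4,-0.8]],[87,[20,30,48],[0,0,0]],[87,[0,0,0],[0,0,0]]]'
python3 - <<'E'
from h import *
P=imaging.camera_params("wrist")
a=imaging.camera("wrist");cv2.imwrite("pics/w1.png",a[...,::-1])
for r in imaging.cut_out("wrist","green_cap"): print(r["confidence"],r["box"],onz("wrist",r["box"][:2],.012,P).round(4))
for r in imaging.tip_of("wrist","green_cap"): print("tip",r["confidence"],r["pixel"],onz("wrist",r["pixel"],0,P).round(4))
hsv=cv2.cvtColor(a,cv2.COLOR_RGB2HSV);m=cv2.inRange(hsv,(45,90,40),(85,255,255))
n,_,st,ce=cv2.connectedComponentsWithStats(m)
for i in range(1,n):
    if st[i,4]>500: print("blob",st[i],onz("wrist",ce[i],.012,P).round(4))
go([.582,-.124,.08])
E
```

```text
time: 2.45
position: [0.5863, -0.1333, 0.1601]
tool_rot: [0.51, 0.488, -0.509, 0.492]
ft_force: [0.4, 1.0, 0.7]
grip_width: 0.087
0.86 [62.0, 238.8, 89.2, 94.0] [ 0.3678 -0.1456  0.012 ]
0.76 [316.4, 303.5, 63.1, 33.3] [ 0.5869 -0.2142  0.012 ]
0.57 [306.0, 205.0, 66.0, 66.6] [ 0.5815 -0.1253  0.012 ]
tip 0.86 [317.5, 314.9] [ 0.5875 -0.231   0.    ]
tip 0.7 [68.1, 236.7] [ 0.3664 -0.1469  0.    ]
tip 0.64 [306.3, 203.3] [ 0.5816 -0.1261  0.    ]
blob [ 273  170   68   68 3566] [ 0.5818 -0.1244  0.012 ]
blob [  17  198   91   86 6138] [ 0.3675 -0.1473  0.012 ]
t 2.6 pos [ 0.5841 -0.1285  0.1618] grip 0.08718399776915074 F [0.1 0.9 0.6]
axes x,y,z (columns)
 [[ 0.004  0.999 -0.034]
 [-0.001 -0.034 -0.999]
 [-1.     0.004  0.001]]
shift mm [81.7 -2.6 -4.6]
```

View pics/w1.png

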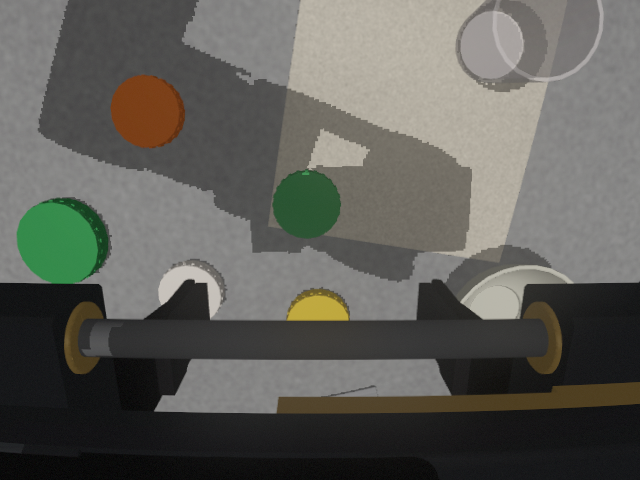

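Cap at wrist (306,205), clear of its neighbours, at about (0.5817,-0.125). Now descending.

```bash
python3 -m inch '[[87,[50,-2,-3],[0,0,0]],[87,[50,0,0],[0,0,0]],[87,[20,0,0],[0,0,0]],[87,[0,0,0],[0,0,0]]]'
python3 -c "
from h import *
go([.5817,-.1248,.004])"
```

```text
time: 3.1
position: [0.5833, -0.1192, 0.0444]
tool_rot: [0.508, 0.49, -0.505, 0.497]
ft_force: [0.9, 0.7, 0.6]
grip_width: 0.0871
t 3.1 pos [ 0.5833 -0.1192  0.0444] grip 0.08709823377535428 F [0.9 0.7 0.6]
axes x,y,z (columns)
 [[ 0.01   1.    -0.026]
 [-0.003 -0.026 -1.   ]
 [-1.     0.01   0.003]]
shift mm [40.3 -1.8  5.6]
```

```bash
python3 -m inch '[[87,[20,-2,5],[0,0.2,-0.5]],[87,[0,0,0],[0,0,0]]]'
python3 -c "
from h import *
go([.5817,-.1248,.004])"
```

```text
time: 3.35
position: [0.5823, -0.1234, 0.0258]
tool_rot: [0.507, 0.493, -0.505, 0.495]
ft_force: [0.3, 0.3, 0.2]
grip_width: 0.0873
t 3.35 pos [ 0.5823 -0.1234  0.0258] grip 0.08727351548477738 F [0.3 0.3 0.2]
axes x,y,z (columns)
 [[ 0.004  1.    -0.024]
 [-0.    -0.024 -1.   ]
 [-1.     0.004  0.   ]]
shift mm [21.8 -0.7  1.4]
```

```bash
python3 -m inch '[[87,[12,0,1],[0,0,0]],[87,[10,0,0],[0,0,-0.2]],[87,[0,0,0],[0,0,0]],[50,[0,0,0],[0,0,0]],[40,[0,0,0],[0,0,0]],[40,[0,0,0],[0,0,0]],[40,[0,0,0],[0,0,0]]]' 45
python3 -c "
from h import *
go([.5817,-.1248,.004])"
```

```text
time: 4.22
position: [0.5841, -0.1254, 0.0042]
tool_rot: [0.507, 0.492, -0.505, 0.495]
ft_force: [0.0, 0.9, -0.3]
grip_width: 0.0549
t 4.225 pos [ 0.5841 -0.1254  0.0042] grip 0.05486403243660335 F [ 0.   0.9 -0.3]
axes x,y,z (columns)
 [[ 0.005  1.    -0.025]
 [-0.002 -0.025 -1.   ]
 [-1.     0.005  0.002]]
shift mm [ 0.2 -2.4 -0.5]
```

```bash
python3 -m inch '[[40,[-30,0,0],[0,0,0]],[40,[-40,0,0],[0,0,0]],[40,[-50,0,0],[0,0,0]],[40,[-40,0,0],[0,0,0]],[40,[0,-12,-50],[0,0,0]],[40,[0,-12,-55],[0,0,0]],[40,[0,-12,-55],[0,0,0]],[40,[0,-12,-55],[0,0,0]],[40,[0,-11,-50],[0,0,0]],[40,[0,0,0],[0,0,0]]]'
python3 - <<'E'
from h import *
P=imaging.camera_params("wrist")
a=imaging.camera("wrist");cv2.imwrite("pics/w2.png",a[...,::-1])
for r in imaging.cut_out("wrist","green_cap"): print(r["confidence"],r["box"])
for n,z in (("jar_seat",.105),("bump_level",.1096),("jar",0)):
  for r in imaging.tip_of("wrist",n): print(n,r["confidence"],r["pixel"],onz("wrist",r["pixel"],z,P).round(4))
for r in imaging.tip_of("wrist","green_cap"): print("cap tip",r["confidence"],r["pixel"],onz("wrist",r["pixel"],get_obs()["position"][2]-.004,P).round(4))
go([.532,.152,.15])
E
```

```text
time: 5.48
position: [0.5319, 0.1474, 0.1708]
tool_rot: [0.51, 0.489, -0.504, 0.496]
ft_force: [-0.6, -1.0, -0.4]
grip_width: 0.0403
jar_seat 0.71 [305.2, 232.9] [0.5276 0.1526 0.105 ]
bump_level 0.75 [306.3, 235.8] [0.5283 0.1518 0.1096]
bump_level 0.69 [241.7, 396.1] [0.4782 0.0348 0.1096]
jar 0.59 [307.8, 205.1] [0.5295 0.1511 0.    ]
t 5.775 pos [0.534  0.1427 0.1707] grip 0.039792084892768954 F [-0.   0.1 -0. ]
axes x,y,z (columns)
 [[ 0.013  0.999 -0.036]
 [-0.003 -0.036 -0.999]
 [-1.     0.013  0.002]]
shift mm [20.6 -2.6 -9.3]
```

View pics/w2.png

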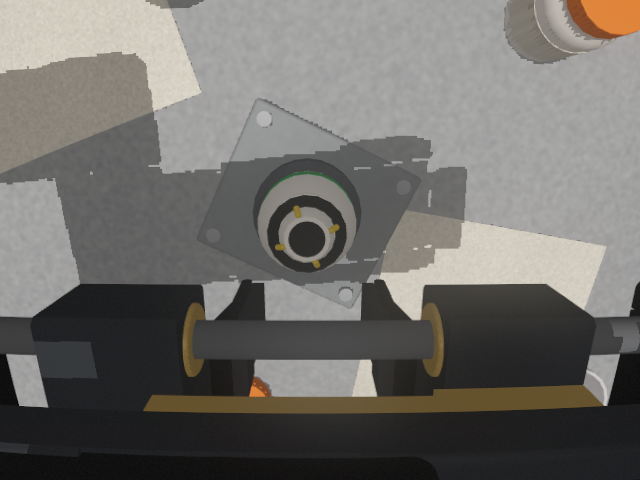

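The fingers have closed to 40 mm, so the cap has slipped out. The jar neck is at wrist (307,238). I'll find the cap next.

Run:
```python
from h import *
for c in ("top","scene"):
    a=imaging.camera(c)
    cv2.imwrite(f"pics/{c}2.png",a[...,::-1])
    m=cv2.inRange(cv2.cvtColor(a,cv2.COLOR_RGB2HSV),(45,120,40),(85,255,255))
    n,_,st,ce=cv2.connectedComponentsWithStats(m)
    for i in range(1,n):
        if st[i,4]>60: print(c,st[i],onz(c,ce[i],.012).round(4))
    for r in imaging.cut_out(c,"green_cap"): print(r["confidence"],r["box"])
```

```text
top [383 228  23  23 407] [ 0.5825 -0.1265  0.012 ]
top [384 314  32  32 805] [ 0.3689 -0.15    0.012 ]
top [ 31 341  46  31 570] [0.2361 0.6487 0.012 ]
0.96 [441.5, 242.2, 22.8, 20.4]
0.77 [400.6, 332.4, 30.9, 31.3]
0.67 [392.8, 237.1, 27.2, 20.9]
scene [186 165  28  13 103] [ 0.2722 -0.3106  0.012 ]
scene [548 168  44  19 334] [0.1867 0.6531 0.012 ]
scene [242 191  31  27 653] [ 0.3685 -0.1458  0.012 ]
scene [363 251  33  15 143] [0.5179 0.154  0.012 ]
scene [238 263  26  23 476] [ 0.5837 -0.1223  0.012 ]
0.98 [257.4, 204.4, 33.7, 27.5]
0.76 [252.7, 274.8, 22.9, 19.1]
0.76 [205.5, 272.5, 22.2, 26.3]
```

View pics/top2.png

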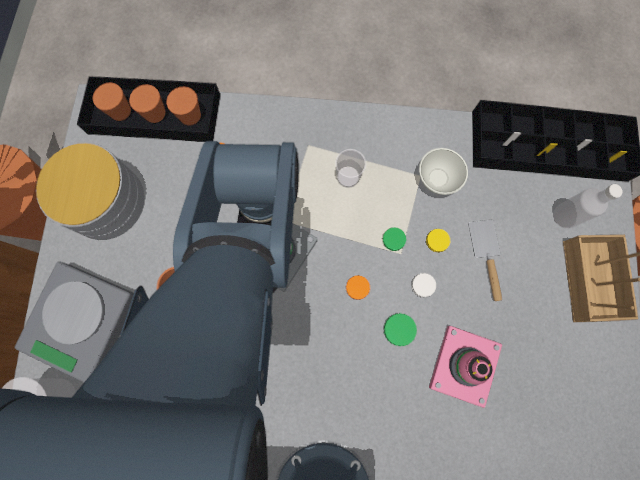

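The top view shows the cap still in its original place at (394,239). I lifted before the fingers had finished closing, so I'll go back and let the grip settle.

```bash
python3 -m inch '[[87,[0,11,53],[0,0.2,-0.7]],[87,[0,11,53],[0,0,0]],[87,[0,11,53],[0,0,0]],[87,[0,11,53],[0,0,0]],[87,[0,11,53],[0,0,0]],[87,[50,0,0],[0,0,0]],[87,[50,0,0],[0,0,0]],[87,[20,0,0],[0,0,0]],[87,[0,0,0],[0,0,0]],[87,[0,0,0],[0,0,0]]]'
python3 -c "
from h import *
go([.582,-.125,.003])"
```

```text
time: 7.22
position: [0.5855, -0.1391, 0.049]
tool_rot: [0.512, 0.487, -0.508, 0.492]
ft_force: [1.7, 0.3, -0.1]
grip_width: 0.0871
t 7.225 pos [ 0.5855 -0.1391  0.049 ] grip 0.08712442543317447 F [ 1.7  0.3 -0.1]
axes x,y,z (columns)
 [[ 0.009  0.999 -0.042]
 [-0.002 -0.042 -0.999]
 [-1.     0.009  0.001]]
shift mm [ 45.9  -4.5 -14. ]
```

```bash
python3 -m inch '[[87,[15,-4,-14],[0,0.1,-0.5]],[87,[0,0,0],[0,0,0]]]'
python3 - <<'E'
from h import *
P=imaging.camera_params("wrist")
a=imaging.camera("wrist")
m=cv2.inRange(cv2.cvtColor(a,cv2.COLOR_RGB2HSV),(45,90,40),(85,255,255))
n,_,st,ce=cv2.connectedComponentsWithStats(m)
for i in range(1,n):
    if st[i,4]>500: print("blob",st[i],onz("wrist",ce[i],.0145,P).round(4))
go([.582,-.125,.003])
E
```

```text
time: 7.48
position: [0.5831, -0.1242, 0.035]
tool_rot: [0.511, 0.488, -0.51, 0.49]
ft_force: [0.3, 0.7, -0.1]
grip_width: 0.0872
blob [ 260  209  103  103 8163] [ 0.5817 -0.123   0.0145]
t 7.525 pos [ 0.5844 -0.1252  0.0358] grip 0.08671163716922521 F [ 0.6 -0.2  1. ]
axes x,y,z (columns)
 [[ 0.006  0.999 -0.042]
 [-0.002 -0.042 -0.999]
 [-1.     0.006  0.002]]
shift mm [32.8 -2.6 -0.1]
```

```bash
python3 -m inch '[[87,[16,-2,-2],[0,0.1,-0.3]],[87,[16,0,0],[0,0,0]],[40,[0,0,0],[0,0,0]],[40,[0,0,0],[0,0,0]],[40,[0,0,0],[0,0,0]],[40,[0,0,0],[0,0,0]],[40,[0,0,0],[0,0,0]],[40,[0,0,0],[0,0,0]],[40,[0,0,0],[0,0,0]],[40,[0,0,0],[0,0,0]]]' 45
python3 -c "
from h import *
go([.582,-.125,.003])"
```

```text
time: 8.78
position: [0.5839, -0.1236, 0.003]
tool_rot: [0.511, 0.488, -0.51, 0.491]
ft_force: [0.6, 0.8, 0.1]
grip_width: 0.0403
t 8.775 pos [ 0.5839 -0.1236  0.003 ] grip 0.04025400622762706 F [0.6 0.8 0.1]
axes x,y,z (columns)
 [[ 0.004  0.999 -0.042]
 [-0.001 -0.042 -0.999]
 [-1.     0.004  0.001]]
shift mm [-0.  -1.9  1.4]
```

Run:
```python
from h import *
a=imaging.camera("wrist");b=imaging.camera("scene")[200:330,180:330]
b=cv2.resize(b,None,fx=3,fy=3)
c=np.zeros((480,460,3),np.uint8);c[:390,:450]=b
cv2.imwrite("pics/w3.png",cv2.resize(np.hstack([a[150:,150:500],b[:330]]),None,fx=1,fy=1)[...,::-1])
```

```text
(no output)
```

View pics/w3.png

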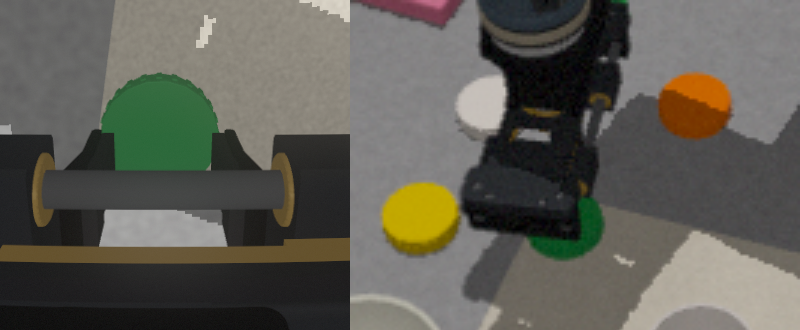

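Run:
```python
from h import *
from scipy.optimize import least_squares
for c in ("wrist","top","scene"):
    P=imaging.camera_params(c); a=imaging.camera(c)
    m=cv2.inRange(cv2.cvtColor(a,cv2.COLOR_RGB2HSV),(45,90,40),(85,255,255))
    n,L,st,ce=cv2.connectedComponentsWithStats(m)
    for i in range(1,n):
        if st[i,4]<100: continue
        p=onz(c,ce[i],.0155,P)
        if np.hypot(*(p[:2]-[.583,-.12]))>.08: continue
        con=max(cv2.findContours((L==i).astype(np.uint8),0,cv2.CHAIN_APPROX_NONE)[0],key=len)[:,0]
        w=np.array([onz(c,q,.0155,P)[:2] for q in con.astype(float)])
        f=least_squares(lambda v:np.hypot(*(w-v).T)-.028,p[:2],loss="soft_l1",f_scale=.0005)
        r=np.hypot(*(w-f.x).T)-.028
        print(c,st[i],p.round(4),"circle",f.x.round(4),"inliers",(abs(r)<.001).mean().round(2),"ymin/max",w.min(0).round(4),w.max(0).round(4))
s=get_obs();print(s["q"],s["position"],s["grip_width"])
```

```text
wrist [ 251  223  118   98 9097] [ 0.5825 -0.1188  0.0155] circle [ 0.5823 -0.1218] inliers 0.39 ymin/max [ 0.5546 -0.1426] [ 0.6093 -0.0939]
scene [239 265  26  22 220] [ 0.5954 -0.1124  0.0155] circle [ 0.5881 -0.1214] inliers 0.33 ymin/max [ 0.5601 -0.1451] [ 0.6184 -0.0927]
[-3.95802226e-01  7.45007290e-01  1.63848657e+00  1.37737792e-04
  7.54462191e-01 -3.54096226e-01] [ 0.58382299 -0.12361709  0.00288968] 0.04003541407909227
```

The cap is still at (0.582,-0.122), so the 40 mm fingers closed above it: part-open tips must ride higher than the shut-finger TCP. I'll set a smaller opening first and feel down to the table.

```bash
python3 -m inch '[[66,[-12,-2,-1],[0,0.1,-0.2]],[66,[0,0,0],[0,0,0]],[66,[0,0,0],[0,0,0]],[66,[0,0,0],[0,0,0]],[66,[0,0,0],[0,0,0]]]'
python3 -m inch '[[66,[8,0,0],[0,0,0]],[66,[4,0,0],[0,0,0]],[66,[2,0,0],[0,0,0]]]'
python3 -m inch '[[66,[3,0,0],[0,0,0]]]'
python3 -c "
from h import *
go([.582,-.122,.003])"
```

```text
time: 9.65
position: [0.5819, -0.1225, 0.016]
tool_rot: [0.511, 0.49, -0.51, 0.489]
ft_force: [0.5, 0.9, -0.4]
grip_width: 0.0654
time: 10.02
position: [0.5816, -0.1224, 0.0006]
tool_rot: [0.51, 0.49, -0.51, 0.489]
ft_force: [0.3, -0.5, 1.3]
grip_width: 0.0662
time: 10.15
position: [0.5815, -0.1224, -0.0027]
tool_rot: [0.51, 0.49, -0.51, 0.489]
ft_force: [-0.4, -0.2, -0.2]
grip_width: 0.0662
t 10.15 pos [ 0.5815 -0.1224 -0.0027] grip 0.06621512839493816 F [-0.4 -0.2 -0.2]
axes x,y,z (columns)
 [[-0.001  0.999 -0.042]
 [ 0.001 -0.042 -0.999]
 [-1.    -0.001 -0.001]]
shift mm [-5.7  0.4 -0.4]
```

TCP is at -2.7 mm with no contact, which confirms that the open tips ride higher.

```bash
for i in 1 2 3 4; do python3 -m inch '[[66,[2.5,0,0],[0,0,0]]]' | grep -E "pos|ft"; done
python3 - <<'E'
from h import *
a=imaging.camera("wrist");print(get_obs()["ft_force"])
cv2.imwrite("pics/w4.png",a[150:,150:500,::-1])
E
```

```text
position: [0.5815, -0.1223, -0.0055]
ft_force: [0.3, 0.7, 0.0]
position: [0.5815, -0.1223, -0.0081]
ft_force: [1.0, -0.4, -0.5]
position: [0.5816, -0.1224, -0.0107]
ft_force: [0.3, -0.2, -0.3]
position: [0.5816, -0.1224, -0.0134]
ft_force: [-0.7, -0.5, 0.1]
[0.34456924 0.16068876 0.19122278]
```

View pics/w4.png

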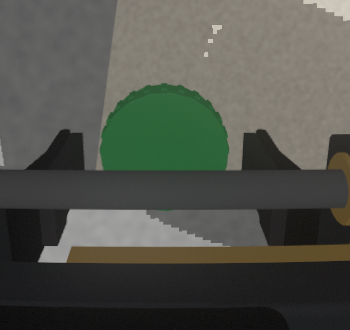

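```bash
python3 -m inch '[[66,[2.5,2,0],[0,0,0]]]'|grep -E "pos|ft"; for i in 1 2 3 4 5; do python3 -m inch '[[66,[2.5,0,0],[0,0,0]]]' | grep -E "pos|ft"; done
```

```text
position: [0.5835, -0.1224, -0.0162]
ft_force: [-0.1, 0.1, 0.6]
position: [0.5838, -0.1225, -0.0188]
ft_force: [0.3, 0.4, 0.9]
position: [0.5838, -0.1225, -0.0215]
ft_force: [-0.3, 0.1, 0.1]
position: [0.5838, -0.1225, -0.0242]
ft_force: [0.4, -0.5, 0.5]
position: [0.5837, -0.1225, -0.0269]
ft_force: [0.8, 0.1, -0.6]
position: [0.5837, -0.1225, -0.0296]
ft_force: [-0.3, -0.6, 0.1]
```

Run:
```python
from h import *
P=imaging.camera_params("wrist");K=np.array(P["camera_matrix"])
a=imaging.camera("wrist");b=imaging.camera("scene")[200:330,180:330]
m=cv2.inRange(cv2.cvtColor(a,cv2.COLOR_RGB2HSV),(45,90,40),(85,255,255))
n,L,st,ce=cv2.connectedComponentsWithStats(m)
print(K[0,0],np.round(P["xyz"],4),np.round(P["rotation"],3),P["k1"])
for i in range(1,n):
    if st[i,4]>500: print(st[i], "depth from size",K[0,0]*.056/st[i,2])
cv2.imwrite("pics/w5.png",np.hstack([a[150:,150:500],cv2.resize(b,None,fx=3,fy=3)[:330]])[...,::-1])
go([.583,-.122,0])
```

```text
423.0249515436867 [ 0.5862 -0.0506  0.1688] [ 0.991 -0.021 -0.003  0.132] -0.08011087711321026
[ 239  243  141   78 8543] depth from size 0.1680099098329536
[ 258  360  102   22 1515] depth from size 0.23224899300437704
t 11.55 pos [ 0.5835 -0.1224 -0.0297] grip 0.06588546242446362 F [ 0.2 -0.2 -0. ]
axes x,y,z (columns)
 [[-0.001  0.999 -0.042]
 [ 0.001 -0.042 -0.999]
 [-1.    -0.001 -0.001]]
shift mm [-29.7  -0.5  -0.4]
```

View pics/w5.png

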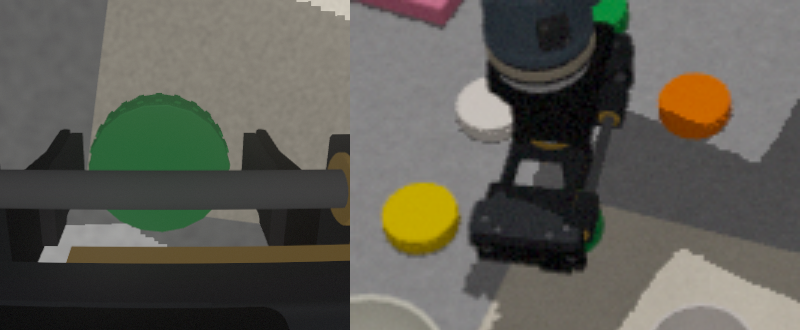

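Seen from the wrist camera, the fingertips are at about z = 4 mm and straddle the cap (crop columns 83–243, cap 90–230). The tips therefore sit about 34 mm behind the TCP at this opening. Closing gently while watching the force.

```bash
python3 -m inch '[[58,[0,0,0],[0,0,0]],[50,[0,0,0],[0,0,0]],[50,[0,0,0],[0,0,0]]]' 15; python3 -m inch '[[45,[0,0,0],[0,0,0]],[40,[0,0,0],[0,0,0]],[40,[0,0,0],[0,0,0]]]' 45
```

```text
time: 11.92
position: [0.5836, -0.1224, -0.0296]
tool_rot: [-0.51, -0.49, 0.51, -0.489]
ft_force: [-0.6, 0.3, -0.6]
grip_width: 0.0556
time: 12.3
position: [0.5836, -0.1224, -0.0295]
tool_rot: [0.51, 0.49, -0.51, 0.489]
ft_force: [0.7, 0.2, -1.3]
grip_width: 0.0546
```

Gripped at 55 mm. The cap's underside is at TCP z + 29.5 mm.

```bash
python3 -m inch '[[40,[-15,0,0],[0,0,0]],[40,[-40,0,0],[0,0,0]],[40,[-45,0,0],[0,0,0]],[40,[-40,0,0],[0,0,0]],[40,[0,0,0],[0,0,0]],[40,[0,0,0],[0,0,0]]]'
python3 - <<'E'
from h import *
a=imaging.camera("wrist")
for r in imaging.cut_out("wrist","green_cap"): print(r["confidence"],r["box"])
go([.531,.152,.12])
E
```

```text
time: 13.05
position: [0.5838, -0.1225, 0.1184]
tool_rot: [0.511, 0.489, -0.51, 0.49]
ft_force: [0.5, 0.0, -0.1]
grip_width: 0.0547
0.75 [312.2, 314.6, 134.3, 139.0]
0.73 [329.0, 378.9, 47.6, 24.2]
0.68 [46.4, 263.9, 91.1, 85.1]
t 13.15 pos [ 0.5838 -0.1226  0.1177] grip 0.054694501316395354 F [-0.9 -0.  -0.5]
axes x,y,z (columns)
 [[ 0.     0.999 -0.042]
 [ 0.    -0.042 -0.999]
 [-1.     0.    -0.   ]]
shift mm [  -2.2  -64.3 -272.1]
```

```bash
python3 -m inch '[[40,[0,-13,-54],[0,0,0]],[40,[0,-13,-54],[0,0,0]],[40,[0,-13,-54],[0,0,0]],[40,[0,-13,-54],[0,0,0]],[40,[0,-13,-54],[0,0,0]],[40,[0,0,0],[0,0,0]],[40,[0,0,0],[0,0,0]]]'
python3 - <<'E'
from h import *
from scipy.optimize import least_squares
P=imaging.camera_params("wrist")
a=imaging.camera("wrist");cv2.imwrite("pics/w6.png",a[...,::-1])
z=get_obs()["position"][2]+.0295
for r in imaging.cut_out("wrist","green_cap"): print(r["confidence"],r["box"])
for n,h in (("jar_seat",.105),("bump_level",.1096),("green_cap",z)):
  for r in imaging.tip_of("wrist",n): print(n,r["confidence"],r["pixel"],onz("wrist",r["pixel"],h,P).round(4))
m=cv2.inRange(cv2.cvtColor(a,cv2.COLOR_RGB2HSV),(45,90,40),(85,255,255))
n,L,st,ce=cv2.connectedComponentsWithStats(m)
for i in range(1,n):
  if st[i,4]>300:
    con=max(cv2.findContours((L==i).astype(np.uint8),0,cv2.CHAIN_APPROX_NONE)[0],key=len)[:,0]
    w=np.array([onz("wrist",q,z+.0155,P)[:2] for q in con.astype(float)])
    f=least_squares(lambda v:np.hypot(*(w-v).T)-.028,w.mean(0),loss="soft_l1",f_scale=.0005);print(st[i],f.x.round(4))
go([.531,.152,.12])
E
```

```text
time: 14.02
position: [0.5247, 0.1561, 0.1084]
tool_rot: [-0.507, -0.492, 0.515, -0.485]
ft_force: [-0.7, -0.6, -0.8]
grip_width: 0.0546
0.65 [312.7, 314.5, 134.2, 140.2]
green_cap 0.67 [312.2, 305.2] [0.5243 0.1531 0.1379]
[267 196 108  38 430] [0.5307 0.2254]
[ 243  243  140   78 8593] [0.5249 0.1569]
[ 261  360  103   22 1547] [0.5244 0.155 ]
t 14.275 pos [0.5257 0.1549 0.1092] grip 0.05424529070837288 F [-0.7  0.6  0.2]
axes x,y,z (columns)
 [[-0.014  0.999 -0.048]
 [ 0.001 -0.048 -0.999]
 [-1.    -0.014 -0.   ]]
shift mm [-10.9   5.3   2.6]
```

View pics/w6.png

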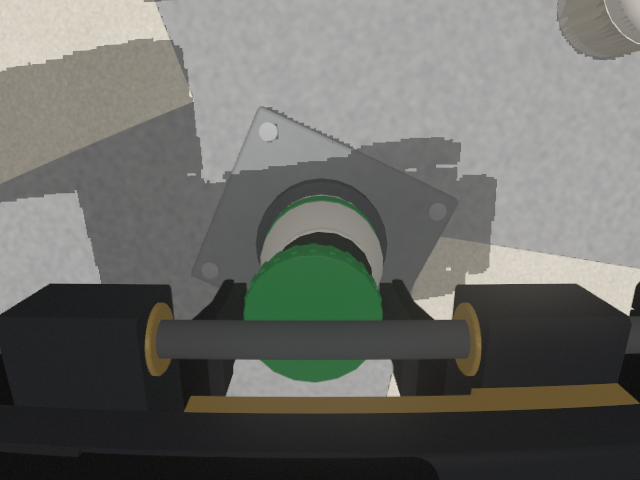

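The cap is held squarely at wrist (313,312), over the jar. I'll step back 60 mm so the neck is visible to the wrist camera, and fit its ring there and in the first top and scene pictures.

```bash
python3 -m inch '[[40,[-10,5,30],[0,0,0.8]],[40,[0,0,30],[0,0,0]],[40,[0,0,0],[0,0,0]],[40,[0,0,0],[0,0,0]],[40,[0,0,0],[0,0,0]]]'
python3 - <<'E'
from h import *
P=imaging.camera_params("wrist")
a=imaging.camera("wrist");cv2.imwrite("pics/w7.png",a[...,::-1])
for n,h in (("jar_seat",.105),("bump_level",.1096),("seal",.105)):
  for r in imaging.tip_of("wrist",n) if n!="seal" else imaging.cut_out("wrist",n): 
    p=r.get("pixel",r.get("box"))[:2];print(n,r["confidence"],p,onz("wrist",p,h,P).round(4))
    if n=="seal": print(r["box"],K if 0 else "")
np.save("P7.npy",P,allow_pickle=True)
go([.531,.152,.12])
sc=cv2.imread("pics/scene.png")[215:290,340:420];tp=cv2.imread("pics/top.png")[205:280,235:315]
r=lambda i:cv2.resize(i,(400,375),interpolation=cv2.INTER_CUBIC)
cv2.imwrite("pics/n.png",np.vstack([np.hstack([r(sc),r(tp)]),cv2.resize(a[60:240,150:534,::-1],(480,225)).copy() if 0 else np.hstack([a[20:245,120:520,::-1]]*2)]))
E
```

```text
time: 14.9
position: [0.5297, 0.0906, 0.1198]
tool_rot: [0.514, 0.486, -0.513, 0.487]
ft_force: [0.6, 0.5, -1.5]
grip_width: 0.0546
jar_seat 0.87 [305.4, 147.8] [0.529  0.1522 0.105 ]
jar_seat 0.43 [303.5, 151.3] [0.5279 0.1505 0.105 ]
bump_level 0.78 [303.7, 151.3] [0.5281 0.1508 0.1096]
bump_level 0.26 [307.9, 142.3] [0.5304 0.1549 0.1096]
seal 0.87 [305.2, 147.4] [0.5289 0.1524 0.105 ]
[305.2, 147.4, 106.5, 105.9] 
t 15.1 pos [0.5295 0.0908 0.1197] grip 0.05433065118803297 F [ 0.6 -0.7 -0.1]
axes x,y,z (columns)
 [[ 0.002  0.999 -0.053]
 [ 0.    -0.053 -0.999]
 [-1.     0.002 -0.001]]
shift mm [ -0.3  -1.8 -61.2]
```

View pics/n.png

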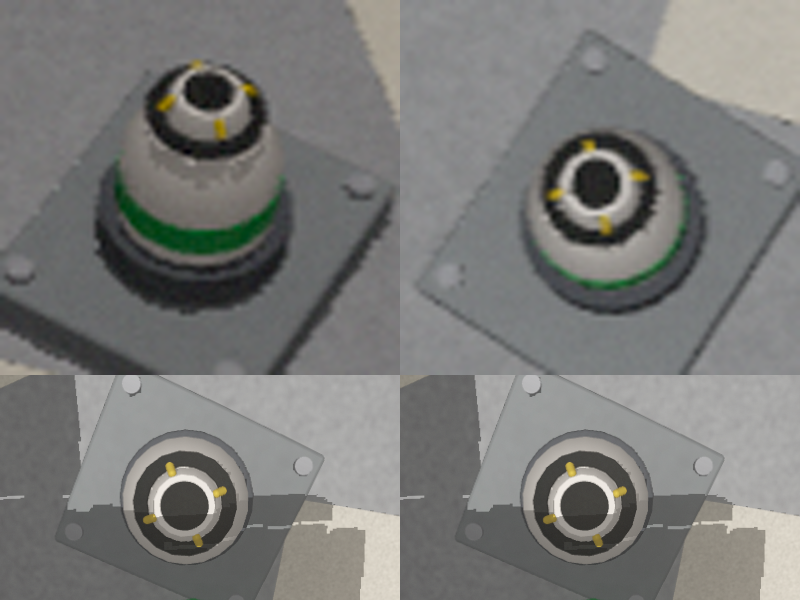

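Wrist crop: the ring centre is at full-image (305.5,149), which puts the jar axis at about (0.529,0.152). Now measuring the held cap in the same picture.

Run:
```python
from h import *
from scipy.optimize import least_squares
P=np.load("P7.npy",allow_pickle=True).item();a=cv2.imread("pics/w7.png")
s=get_obs();z=s["position"][2]+.0295+.0155
m=cv2.inRange(cv2.cvtColor(a,cv2.COLOR_BGR2HSV),(45,90,40),(85,255,255))
m[:230]=0
m[400:]=0
con=np.vstack([c[:,0] for c in cv2.findContours(m,0,cv2.CHAIN_APPROX_NONE)[0] if len(c)>60])
con=con[(con[:,1]<315)|(con[:,1]>365)]
w=np.array([onz("wrist",q,z,P)[:2] for q in con.astype(float)])
f=least_squares(lambda v:np.hypot(w[:,0]-v[0],w[:,1]-v[1])-v[2],[*w.mean(0),.028],loss="soft_l1",f_scale=.0005);print(f.x.round(4),"minus tcp",(f.x[:2]-s["position"][:2]).round(4))
go([.529-(f.x[0]-s["position"][0]),.152-(f.x[1]-s["position"][1]),.097])
```

```text
[0.529  0.0895 0.0289] minus tcp [-0.0006 -0.0013]
t 15.1 pos [0.5295 0.0908 0.1197] grip 0.05433065118803297 F [ 0.6 -0.7 -0.1]
axes x,y,z (columns)
 [[ 0.002  0.999 -0.053]
 [ 0.    -0.053 -0.999]
 [-1.     0.002 -0.001]]
shift mm [ 22.7  -3.3 -62.4]
```

```bash
python3 -m inch '[[40,[0,-1.5,-30],[0,0,0]],[40,[0,-1.5,-30],[0,0,0]],[40,[15,0,0],[0,0,0]],[40,[0,0,0],[0,0,0]],[40,[0,0,0],[0,0,0]]]'
python3 -c "
from h import *
go([.5295,.152,.092])"
```

```text
time: 15.72
position: [0.5295, 0.1524, 0.1034]
tool_rot: [0.513, 0.486, -0.513, 0.487]
ft_force: [0.1, 0.1, 0.1]
grip_width: 0.0547
t 15.725 pos [0.5295 0.1524 0.1034] grip 0.054660969318281585 F [0.1 0.1 0.1]
axes x,y,z (columns)
 [[ 0.002  0.999 -0.052]
 [-0.    -0.052 -0.999]
 [-1.     0.002  0.   ]]
shift mm [11.4  0.   0.4]
```

```bash
python3 -m inch '[[40,[8,0,0],[0,0,0]],[40,[6,0,0],[0,0,0]],[40,[0,0,0],[0,0,0]]]' 60 | grep -E "time|pos|ft|wid"; for i in 1 2 3 ; do python3 -m inch '[[40,[2,0,0],[0,0,0]]]' | grep -E "pos|ft|wid"; done
```

```text
time: 16.1
position: [0.5296, 0.1508, 0.0885]
ft_force: [-0.2, 0.4, -0.0]
grip_width: 0.054
position: [0.5299, 0.1507, 0.0865]
ft_force: [0.3, 0.7, -0.7]
grip_width: 0.0545
position: [0.53, 0.1506, 0.0845]
ft_force: [-0.9, -0.3, 2.3]
grip_width: 0.0547
position: [0.5302, 0.1511, 0.0829]
ft_force: [-1.7, 2.5, 3.2]
grip_width: 0.0543
```

Contact, with a small side force toward -x,+y. I'll give way about 1 mm that way while pressing.

```bash
python3 -m inch '[[40,[1.5,-0.8,-0.8],[0,0,0]]]' | grep -E "pos|ft|wid"; for i in 1 2 3 ; do python3 -m inch '[[40,[1.5,0,0],[0,0,0]]]' | grep -E "pos|ft|wid|rot"; done
```

```text
position: [0.5296, 0.1524, 0.0817]
ft_force: [-0.0, 1.3, 4.6]
grip_width: 0.0545
position: [0.5296, 0.1529, 0.0809]
tool_rot: [0.515, 0.486, -0.512, 0.486]
ft_force: [-2.4, 1.8, 8.5]
grip_width: 0.0546
position: [0.5299, 0.1531, 0.0804]
tool_rot: [0.515, 0.485, -0.512, 0.487]
ft_force: [-1.4, -0.2, 7.7]
grip_width: 0.0544
position: [0.53, 0.1532, 0.0796]
tool_rot: [0.515, 0.485, -0.512, 0.487]
ft_force: [-0.8, 2.2, 1.4]
grip_width: 0.0545
```

The force peaked near 8.5 N and dropped, so the bumps are passing. Continuing to the ring.

```bash
for i in 1 2 3 4; do python3 -m inch '[[40,[1.5,-0.2,0],[0,0,0]]]' | grep -E "time|pos|ft|wid"; done
```

```text
time: 17.1
position: [0.5295, 0.1534, 0.078]
ft_force: [0.1, 1.9, 0.1]
grip_width: 0.0545
time: 17.23
position: [0.5292, 0.1535, 0.0759]
ft_force: [0.5, -1.0, -0.9]
grip_width: 0.0543
time: 17.35
position: [0.5291, 0.1533, 0.0742]
ft_force: [-0.7, 1.0, 4.1]
grip_width: 0.0542
time: 17.48
position: [0.5291, 0.1533, 0.0732]
ft_force: [-1.2, 0.2, 9.4]
grip_width: 0.0541
```

```bash
python3 -m inch '[[40,[2,0,0],[0,0,0]]]' | grep -E "time|pos|ft|wid"
python3 - <<'E'
from h import *
for k in range(6):
    a=imaging.camera("wrist" if k<5 else "scene"); s=get_obs();print(s["time"],s["position"].round(4) if hasattr(s["position"],"round") else s["position"],np.round(s["ft_force"],1),s["grip_width"])
b=cv2.resize(a[200:290,330:430],None,fx=4,fy=4,interpolation=cv2.INTER_CUBIC)
w=imaging.camera("wrist")[120:480,130:530]
cv2.imwrite("pics/fin.png",np.hstack([b,w])[...,::-1])
go([.529,.152,.0735])
E
```

```text
time: 17.6
position: [0.5292, 0.1533, 0.073]
ft_force: [-4.1, -0.1, 21.8]
grip_width: 0.0543
17.65 [0.5292 0.1533 0.0731] [-3.7 -0.3 14.2] 0.0542495070389904
17.7 [0.5292 0.1533 0.0731] [-2.7  1.6 14.7] 0.054124189365226026
17.75 [0.5292 0.1533 0.0731] [-3.7  0.7 14.3] 0.05444492351825932
17.8 [0.5291 0.1533 0.0731] [-4.   0.4 15.8] 0.05450113669190085
17.85 [0.5292 0.1533 0.0731] [-3.8  0.7 14.4] 0.054233448534912236
17.9 [0.5292 0.1533 0.0731] [-3.4  0.8 13.8] 0.054113740564695464
t 17.95 pos [0.5292 0.1533 0.0731] grip 0.053896984680838145 F [-3.6  0.7 14.6]
axes x,y,z (columns)
 [[ 0.006  0.999 -0.054]
 [ 0.001 -0.054 -0.999]
 [-1.     0.006 -0.001]]
shift mm [-0.4 -0.1  1.3]
```

View pics/fin.png

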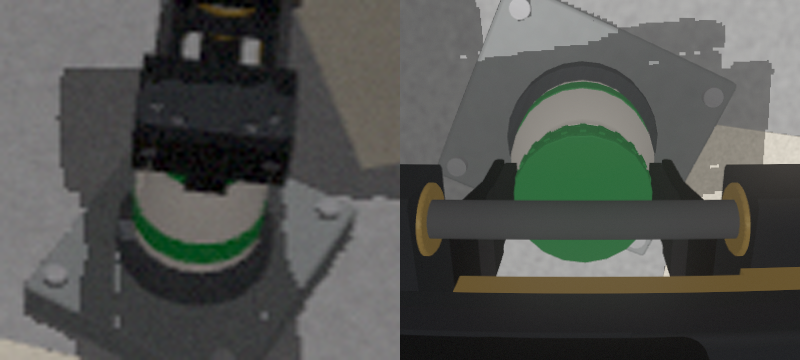

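The picture shows the cap flat on the neck, centred in the fingers (wrist crop (583,193)). The push is steady at about 14.5 N and the cap is not moving, so I'm handing in.

```bash
python3 -c "
from rig import robot,get_obs
print(robot.hand_in()); s=get_obs(); print(s['time'],s['ft_force'],s['grip_width'])"
```

```text
the job is handed in; nothing more can be done
None
the job is handed in; nothing more can be done
```

The small green cap is snapped onto the white jar, and I handed the job in at about 18 s with the gripper still pressing down. No verdict was reported.

- **Grasp:** The first two tries closed above the cap, because the part-open fingertips sit about 34 mm behind the reported TCP. The cap did not move noticeably. The third grip, at about 55 mm opening, held.
- **Press:** The force peaked near 8.5 N at the bumps and dropped to about zero. It then rose again at the sealing ring, about where I expected.
- **Last checks:**
  - The downward push held steady at about 14.5 N, so the ring should be at or near its 2 mm stop. I could not read the seal joint directly.
  - The cap was not moving, the grip was closed at about 54 mm, and the tool was level to within 0.01 rad.
  - The camera-based cap position is about 1–2 mm from the measured jar axis.
- **Disagreements:**
  - A steady side force of about 3.6 N remained in x.
  - The jar position differed by 3–5 mm between cameras; I used the wrist camera.
- **Other objects:** I touched nothing else as far as I know, but I did not check the other caps and vessels again at the end.

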